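# Park the flour mill's flywheel and reset it

### The job

The flour mill's flywheel has stopped with its raised lug hidden down inside the housing: turn the wheel by its exposed rim, letting go and taking hold again as often as needed, until the lug stands straight up at the very top, and let go of the wheel there. Only then press the reset button on the control box all the way down and release it. The lug must still be at the top when you finish, and the bowl, tub and brush stay where they are.

Things in the scene. Friction and masses are not known exactly. Their poses are not given: they have to be found in the camera images.
- mill: Bench flour mill, fixed: white housing 260 mm along x, y -80 to +190 mm, flat top at z = 130 mm. Origin on the table below the middle of the flywheel, z up. The flywheel stands out of a slot in the top (36 mm in y, 212 mm in x). A round hopper (105 mm wide, top at z = 215 mm) stands at x = 20, y = 133 mm; a spout juts 28 mm from the -x face at y = 110 mm.
- axle (a point): Centre of the flywheel, on its axis, 120 mm above the table, inside the slot. The axis is level, along the mill's y. Axes as the mill's.
- flywheel (a joint): Angle of the flywheel: dark solid steel disc, 180 mm in diameter, 24 mm thick along the mill's y, top of the rim at z = 210 mm (80 mm clear of the housing). Spins endlessly either way with little friction (0.02 N m), balanced, stays where left. 0 = lug straight up; grows as the wheel's top goes to the mill's +x; not wrapped (2 pi = lug up again). Starts at 2.3 to 3.98, lug hidden.
- lug_top (a point): Middle of the outer face of the lug: a steel block on the wheel's rim, 16 mm along the rim, 24 mm across (the full thickness of the wheel) and standing 10 mm above the rim, the only one on the wheel. 100 mm from the axle. z points outward from the axle through the lug (up when parked), y along the axle.
- control_box: Grey control box fixed to the table, 90 x 90 x 50 mm high, origin at the centre of its underside, z up. Carries the round reset button on its top, in the middle.
- reset_top (a point): Centre of the top of the reset button's grey cap (36 mm in diameter), in a black housing on the control box; z up. It is pressed straight down.
- reset (a joint): Travel of the reset button: 0 = out, 0.008 m = fully down. A spring pushes it back; fully down takes about 5 N.
- bowl: Bystander: steel bowl, 140 mm in diameter, 65 mm high, origin at the centre of its underside.
- tub: Bystander: clear round tub with a white lid, 90 mm in diameter, 120 mm high, origin at the centre of its underside.
- brush: Bystander: flour brush 170 mm long lying flat, along its x, handle to -x, origin at the middle of its underside.
Things that resemble listed ones, but are neither listed nor needed, are in the scene too. What is shaped like the control_box but blue is not meant.

How it is judged (in metres and radians):
On the way, in this order (a step that is already met when the one before it is completed fails the run):
1. the lug stands at the top (within 0.16 rad), the wheel is still and the fingers have let go of it (angle between lug_top's own z axis and vertical below 0.16 rad and velocity of joint flywheel between -0.1 and 0.1 rad/s and contact force between the fingers and mill below 0.3 N), for 0.3 s.
2. the reset button is pressed fully down with the lug at the top (angle between lug_top's own z axis and vertical below 0.16 rad and value of joint reset above 0.0065 m), for 0.05 s.
At the end, for the whole second after the job is handed in: The lug points straight up within 0.16 rad (9 degrees), the flywheel is at rest, the reset button is out again (within 1.5 mm), and the bowl, tub and brush are within 30 mm of where they started (angle between lug_top's own z axis and vertical below 0.16 rad and velocity of joint flywheel between -0.1 and 0.1 rad/s and value of joint reset below 0.0015 m and distance of each of bowl, tub, brush from where it was at the start of the episode below 0.03 m); the robot touches nothing.
It fails at once if the reset button is pressed while the lug is not at the top (value of joint reset above 0.004 m and angle between lug_top's own z axis and vertical above 0.2 rad).
It fails at once if the bowl, the tub or the brush is pushed away (more than 30 mm) (distance of any of bowl, tub, brush from where it was at the start of the episode above 0.03 m).
It also fails if it takes over 61 s, if anything falls off the work surface, if the arm or the gripper's body presses on something with over 40 N, if the wrist force passes 120 N, or if a joint passes its speed limit or range.

### The arm

A 7-joint arm with a two-finger parallel gripper is mounted at the origin on the work surface. World frame = base frame: x ahead of the robot, y to its left, z up, the work surface at z = 0. Lengths are in mm, angles in rad, forces in N, time in s.
With the tool pointing down it reaches from about 400 to 875 mm from the base axis. Payload 4.4 kg.
Tool frame: the origin (TCP) lies at the centre of the arm's flange, where the gripper is bolted on; the fingertips stand 173 mm ahead of it and the grasp point (between the pads) lies 155 mm ahead of it; z points along the fingers, y is the direction in which the jaws open and shut (so a half turn about z gives the same grasp; the last joint's range is limited). The gripper opens to 85 mm and grips with 20 to 120 N. Pads are 22 mm wide; open, the fingers measure 114 mm over their backs; the gripper's body (76 mm by 85 mm) begins 54 mm behind the grasp point. The pads swing forward as they close: fully open they stand 13 mm farther back than shut.
Start: joints at [1.145, 0.628, 0.038, 1.517, -0.027, 0.996, -0.02], TCP at [228.878, -608.383, 404.713] pointing down, gripper open.
Joint ranges: [-3.06, 3.06], [-0.37, 2.12], [-1.25, 1.32], [0.18, 2.47], [-1.1, 4.24], [0.23, 1.98], [-2.94, 2.94]. Speed limits (rad/s): [2.57, 2.57, 3.14, 3.14, 3.14, 3.14, 3.14].

### API

Orientations are given as [roll, pitch, yaw] about the fixed x, y, z axes, in that order (R = Rz(yaw) Ry(pitch) Rx(roll)).
In Python, from cell import * gives the robot as it stands. The module is installed in compiled form; this text tells all that it offers.
- The arm moves only by the shell command python3 -m jog 'ROWS'. ROWS is JSON, one flat list of numbers, 5 for each row, row after row: the shift along the tool's x, y, z in mm, then the turn about the tool's z in degrees, then the finger opening in mm, from 0 to 85.4. A call has 1 to 20 rows; each row is the pose to reach, as a shift and turn from the pose commanded when the call began, along the tool's axes at that moment; what a row does not reach only later rows make up. A row lasts 1/12 s, in which the tool goes at most 41.7 mm and 7.16 degrees, less where a joint would pass 70% of its speed; a pose out of reach is approached as far as the arm can. A call with a gripper value outside its range is refused whole. The fingers move at their own pace and stop on an object; the grip force is fixed at half the most. Time passes only in rows, so rows that repeat a pose let the fingers close. It gives the time, the measured TCP pose, the force and the opening at its end, in the units of the state.
- read_state(): the state, without advancing time (a new reading comes with each control period).
- get_image(name): name is "side" or "top"; returns (picture, depth): 480x640x3 uint8, blue, green, red; 480x640 float32, mm along the optical axis (not along the pixel's ray), 0 where there is no reading.
- camera_params(name): a dict with "K" (3x3 intrinsics, pixels), "T" (4x4, takes a point from camera to world coordinates). Camera axes: x right, y up, looking along -z (the intrinsics and any distortion apply to the point x, -y, -z); pixel columns grow to the right and rows downward; lengths in mm; the calibration is good to about 2 mm. A picture is of the moment at which its call begins. camera_params takes no time and is no camera call.
- finish_job(): hands the job in, once; it reports no verdict.
The state is a dict: "clock": time; "qpos": joint angles; "qd": joint speeds; "tau": joint torques, N m; "eef_pos": TCP position; "tool_rot": TCP orientation; "force": force on the tool from outside, world axes, zero at the start; "torque": the same for the moment, N m; "width": finger opening in mm.
Only numpy, scipy, OpenCV 4.12 (cv2) and the standard library are available. Lean on these libraries where they do the work, as an engineer would, in place of code of your own. Each camera call takes 0.05 s, during which the arm holds its last target.

## Working session

There is one attempt and no reset: what is moved stays moved. The work goes in short steps, Python scripts to look and compute and a shell command to move; the robot and the scene stay as the last step left them, time stands still between calls to the robot, and variables do not carry over. Pictures are saved under pics/ and viewed, and the job is handed in when it is done.

```bash
mkdir -p pics; cat > h.py <<'E'
from cell import *
import numpy as np, cv2
def grab(n,f):
    im,d=get_image(n); cv2.imwrite('pics/%s.png'%f,im); np.save('pics/%s.npy'%f,d); return im,d
def w(n,u,v,d):
    P=camera_params(n); K=np.array(P['K']);T=np.array(P['T'])
    p=np.array([(u-K[0,2])/K[0,0]*d,-(v-K[1,2])/K[1,1]*d,-d,1]); return (T@p)[:3]
def proj(n,p):
    P=camera_params(n); K=np.array(P['K']);T=np.array(P['T'])
    c=np.linalg.inv(T)@np.append(p,1); return K[0,0]*c[0]/-c[2]+K[0,2],K[1,1]*c[1]/c[2]+K[1,2]
E
python3 - <<'E'
from h import *
print(read_state())
for n in('side','top'):
    print(camera_params(n)); grab(n,n+'0')
print(read_state()['clock'])
E
```

```text
{'clock': 0.0, 'qpos': array([ 1.14522178,  0.62934501,  0.03843629,  1.51839105, -0.02698046,
        0.99629497, -0.02004924]), 'qd': array([-0.00155933, -0.00126148, -0.0015559 , -0.00101587, -0.00106677,
       -0.00117544,  0.00025183]), 'tau': array([-6.34006283e-04, -5.63392425e+01,  1.22633826e+00, -1.93441343e+01,
        1.10026274e-02,  1.05897576e-02, -3.35395221e-06]), 'eef_pos': array([ 228.76465334, -608.08855666,  403.78202715]), 'tool_rot': array([-3.13967257e+00,  3.89628150e-05,  3.59740034e-01]), 'force': array([ 0.10258202, -0.67905625,  0.11566024]), 'torque': array([-0.0255445,  0.0500874,  0.0011227]), 'width': 85.09483649382618}
{'K': array([[434.03410603,   0.        , 321.17245576],
       [  0.        , 434.03410603, 244.53448626],
       [  0.        ,   0.        ,   1.        ]]), 'T': array([[-9.41479206e-01,  2.37479248e-01, -2.39208093e-01,
         3.23766921e+02],
       [-3.37069824e-01, -6.61376673e-01,  6.70048379e-01,
         6.18488363e+02],
       [ 9.15932525e-04,  7.11466445e-01,  7.02719473e-01,
         7.34015750e+02],
       [ 0.00000000e+00,  0.00000000e+00,  0.00000000e+00,
         1.00000000e+00]])}
{'K': array([[595.4136511 ,   0.        , 316.58925361],
       [  0.        , 595.4136511 , 246.79883299],
       [  0.        ,   0.        ,   1.        ]]), 'T': array([[-6.86628972e-03,  9.93594175e-01, -1.12798358e-01,
         3.42778361e+02],
       [-9.99909301e-01, -5.51502580e-03,  1.22871421e-02,
         5.46776910e+01],
       [ 1.15863470e-02,  1.12872494e-01,  9.93541925e-01,
         1.54044382e+03],
       [ 0.00000000e+00,  0.00000000e+00,  0.00000000e+00,
         1.00000000e+00]])}
0.1
```

View pics/side0.png

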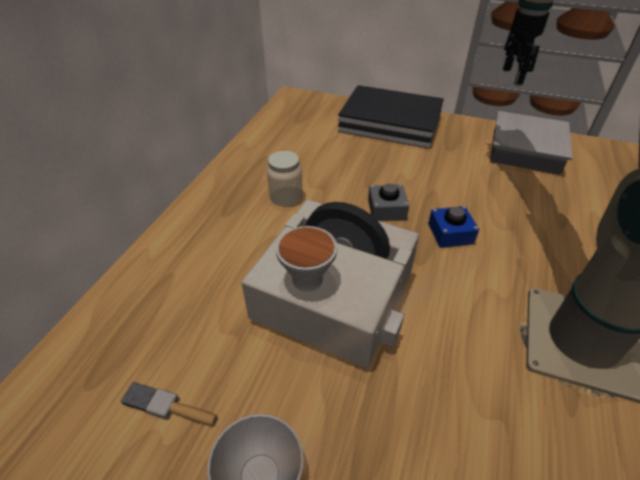

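View pics/top0.png

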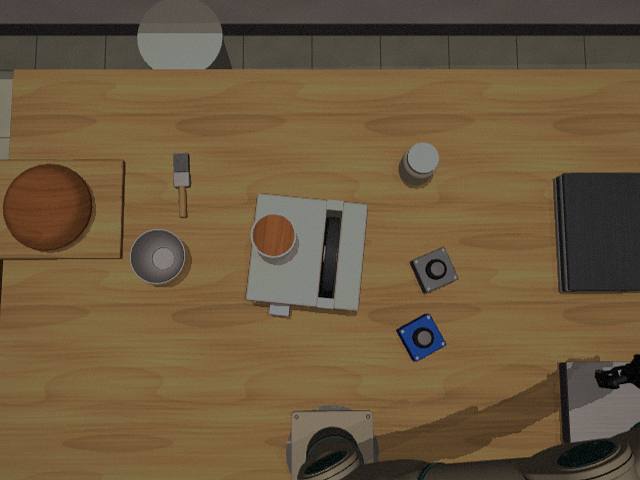

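```bash
cat > m.py <<'E'
from h import *
def cloud(n,f):
    d=np.load('pics/%s.npy'%f); im=cv2.imread('pics/%s.png'%f)
    P=camera_params(n);K=P['K'];T=P['T']
    v,u=np.mgrid[:480,:640]
    p=np.stack([(u-K[0,2])/K[0,0]*d,-(v-K[1,2])/K[1,1]*d,-d,np.ones_like(d)],-1)@T.T
    return p[...,:3],im,d
E
python3 - <<'E'
from m import *
for n,f in(('top','top0'),('side','side0')):
    p,im,d=cloud(n,f); g=im.max(-1)
    print(n)
    if n=='top':
        for nm,(u,v) in dict(btn=(437,269),boxcorner=(420,262),bluebtn=(424,338),tub=(422,160),wheel=(330,257),house=(350,220),table=(380,300)).items(): print(nm,p[v,u].round(1))
        # housing top corners
        m=(abs(p[...,2]-130)<8)&(np.mgrid[:480,:640][1]>235)&(np.mgrid[:480,:640][1]<380)&(np.mgrid[:480,:640][0]>180)&(np.mgrid[:480,:640][0]<325)
        q=p[m][:,:2].astype(np.float32); r=cv2.minAreaRect(q); print('house',r,cv2.boxPoints(r))
        m=(abs(p[...,2]-50)<8)&(np.hypot(*(p[...,:2]-p[262,420,:2]).transpose(2,0,1))<90)
        q=p[m][:,:2].astype(np.float32); r=cv2.minAreaRect(q); print('box',r)
    else:
        for nm,(u,v) in dict(btn=(390,191),tub=(284,160),table=(450,300),wheeltop=(345,207)).items(): print(nm,p[v,u].round(1))
    m=(p[...,2]>150)&(p[...,2]<225)&(g<75)&(np.hypot(p[...,0]-420,p[...,1]-20)<200)
    q=p[m]; print(len(q),q.min(0),q.max(0),q.mean(0))
E
```

```text
top
btn [ 452.6 -261.7   71. ]
boxcorner [ 472.2 -224.1   48.4]
bluebtn [ 283.4 -225.6   66.4]
tub [ 716.4 -222.3  119.8]
wheel [471.3   8.  203.1]
house [567.3 -43.4 128.8]
table [ 378.7 -127.6   -4. ]
house ((494.1154479980469, 60.498435974121094), (269.453369140625, 260.15863037109375), 83.92546844482422) [[350.5095   -59.706497]
 [609.2073   -87.23703 ]
 [637.72144  180.70337 ]
 [379.02362  208.2339  ]]
box ((454.9313049316406, -261.9259033203125), (89.58090209960938, 90.91980743408203), 22.874649047851562)
779 [403.71490096 -13.07440245 150.08997446] [571.28766024  25.79084073 212.60436862] [483.25638426   6.87730496 191.06364657]
side
btn [ 451.2 -242.    76.9]
tub [ 721.5 -218.1  121. ]
table [258.8 -12.5   3.9]
wheeltop [493.8   9.1 210.1]
2419 [404.76177466  -6.65462877 150.034968  ] [571.47393285 190.08966477 213.68057662] [486.00243547  43.88269926 182.46789312]
```

```bash
python3 - <<'E'
from m import *
im=cv2.imread('pics/top0.png')[180:330,220:480]; cv2.imwrite('pics/c0.png',cv2.convertScaleAbs(cv2.resize(im,None,fx=3,fy=3,interpolation=3),alpha=1.5))
im=cv2.imread('pics/side0.png')[170:370,230:490]; cv2.imwrite('pics/c1.png',cv2.convertScaleAbs(cv2.resize(im,None,fx=3,fy=3,interpolation=3),alpha=1.5))
E
```

```text
(no output)
```

View pics/c0.png

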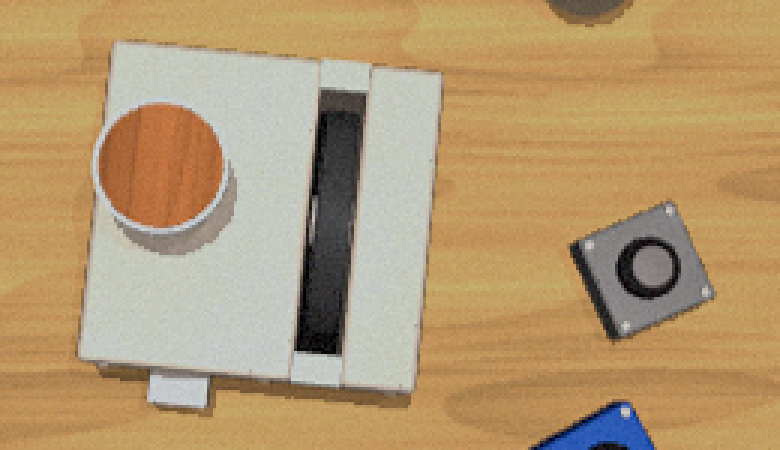

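View pics/c1.png

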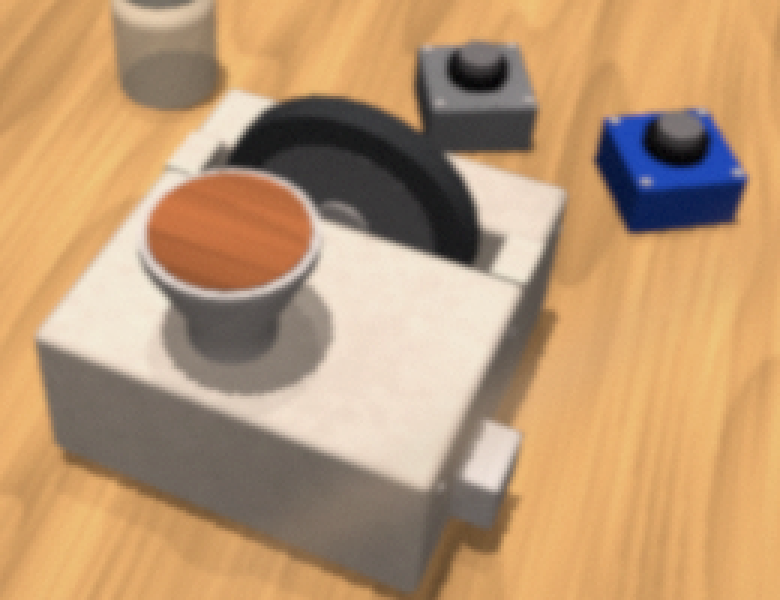

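```bash
cat > s.py <<'E'
from h import *
import sys
from scipy.spatial.transform import Rotation as R
def st():
    s=read_state(); print('t',round(s['clock'],2),'pos',s['eef_pos'].round(1),'rot',s['tool_rot'].round(4),'F',s['force'].round(1),'w',round(s['width'],1),'q',s['qpos'].round(2)); return s
def rel(x,y,z,yaw=-0.106,base=None):
    s=read_state(); b=s['eef_pos'] if base is None else np.array(base)
    Rm=R.from_euler('xyz',s['tool_rot']).as_matrix()
    print('shift',(Rm.T@(np.array([x,y,z])-b)).round(1),'turn',np.degrees(-(yaw-s['tool_rot'][2])).round(1))
E
python3 -c "
from s import *
st(); rel(488,6,420,base=[228.878,-608.383,404.713])"
```

```text
t 0.1 pos [ 228.8 -608.1  403.9] rot [-3.1398  0.      0.3598] F [-0.1  1.  -0.1] w 85.4 q [ 1.15  0.63  0.04  1.52 -0.03  1.   -0.02]
shift [ 458.8 -483.8  -14.5] turn 26.7
```

```bash
python3 -m jog '[0,0,-15,0,60, 29,-30,-15,2,60, 57,-60,-15,4,60, 86,-90,-15,6,60, 115,-121,-15,8,60, 143,-151,-15,10,60, 172,-181,-15,12,60, 200,-212,-15,14,60, 229,-242,-15,16,60, 258,-272,-15,18,60, 287,-302,-15,20,60, 315,-333,-15,22,60, 344,-363,-15,24,60, 373,-393,-15,26,60, 401,-423,-15,26.7,60, 430,-454,-15,26.7,60, 459,-484,-15,26.7,60, 459,-484,-15,26.7,60, 459,-484,-15,26.7,60, 459,-484,-15,26.7,60]'
python3 -c "
from s import *
st(); grab('top','t1'); grab('side','s1')"
```

```text
clock: 1.77
eef_pos: [487.7, 5.9, 419.3]
tool_rot: [3.141, 0.001, -0.106]
force: [-0.3, -0.7, -0.1]
width: 59.7
t 1.77 pos [487.7   5.9 419.3] rot [ 3.1407e+00  1.3000e-03 -1.0590e-01] F [-0.3 -0.7 -0.1] w 59.7 q [-0.11  0.38  0.05  1.94 -0.02  0.82 -1.72]
```

```bash
python3 - <<'E'
from m import *
a=cv2.imread('pics/s1.png')[120:340,200:500]; b=cv2.imread('pics/t1.png')[180:330,230:460]
a=cv2.resize(a,(600,440));b=cv2.resize(b,(690,450)); cv2.imwrite('pics/c2.png',cv2.convertScaleAbs(a,alpha=1.5)); 
E
```

```text
(no output)
```

View pics/c2.png

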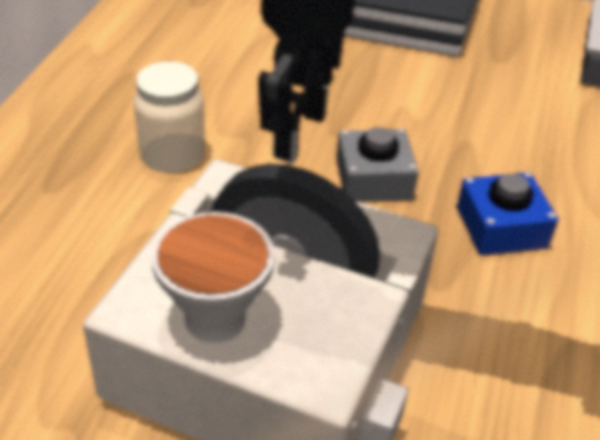

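```bash
python3 -m jog '[-30,0,0,0,60, -55,0,0,0,60, -55,0,30,0,60, -55,0,60,0,60, -55,0,80,0,60, -55,0,90,0,60, -55,0,90,0,60, -55,0,90,0,60, -55,0,90,0,60]'
python3 -c "
from s import *
st(); grab('top','t2'); grab('side','s2')
a=cv2.imread('pics/s2.png')[120:340,200:500]; cv2.imwrite('pics/c3.png',cv2.convertScaleAbs(cv2.resize(a,(780,572)),alpha=1.5))"
```

```text
clock: 2.62
eef_pos: [433.7, 11.2, 330.4]
tool_rot: [3.142, -0.001, -0.108]
force: [0.3, -0.4, 0.5]
width: 59.9
t 2.62 pos [433.7  11.2 330.4] rot [ 3.1416e+00 -1.3000e-03 -1.0810e-01] F [ 0.3 -0.4  0.5] w 59.9 q [-0.12  0.45  0.04  2.17 -0.03  0.51 -1.74]
```

View pics/c3.png

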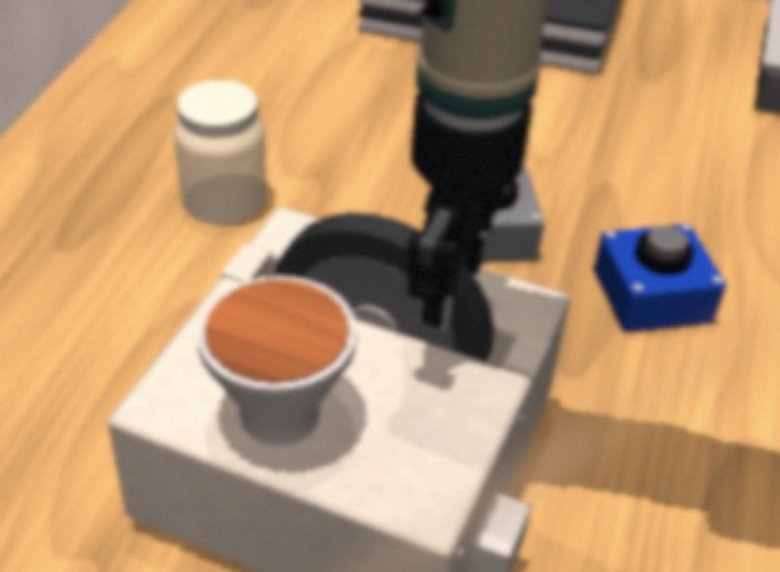

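```bash
python3 -m jog '[0,0,0,0,30, 0,0,0,0,15, 0,0,0,0,15, 0,0,0,0,15, 0,0,0,0,15, 0,0,0,0,15]'; python3 -c "
from s import *
st()"
```

```text
clock: 3.22
eef_pos: [433.3, 11.6, 330.2]
tool_rot: [3.141, -0.001, -0.106]
force: [-1.3, -2.4, 4.7]
width: 23.4
t 3.22 pos [433.3  11.6 330.2] rot [ 3.1411e+00 -5.0000e-04 -1.0640e-01] F [-1.3 -2.4  4.7] w 23.4 q [-0.12  0.45  0.04  2.17 -0.03  0.51 -1.74]
```

```bash
python3 -m jog '[4.5,0,-4.3,0,15, 9.2,0,-8.1,0,15, 14.3,0,-11.5,0,15, 19.6,0,-14.5,0,15, 25.2,0,-17,0,15, 30.9,0,-19.2,0,15, 30.9,0,-19.2,0,15]'; python3 -c "
from s import *
st()"
```

```text
clock: 3.8
eef_pos: [463.9, 8.5, 349.2]
tool_rot: [3.141, 0.003, -0.107]
force: [-5.0, -0.8, -1.2]
width: 22.8
t 3.8 pos [463.9   8.5 349.2] rot [ 3.1409e+00  3.0000e-03 -1.0660e-01] F [-5.  -0.8 -1.2] w 22.8 q [-0.11  0.45  0.04  2.08 -0.03  0.61 -1.73]
```

```bash
python3 -m jog '[6,0,-1.7,0,15, 11.9,0,-2.8,0,15, 18,0,-3.6,0,15, 24.1,0,-3.8,0,15, 30.2,0,-3.6,0,15, 36.3,0,-2.8,0,15, 42.3,0,-1.7,0,15, 48.2,0,0,0,15, 53.9,0,2.1,0,15, 59.5,0,4.7,0,15, 64.8,0,7.7,0,15, 69.9,0,11.1,0,15, 74.6,0,14.9,0,15, 79.1,0,19.2,0,15, 83.9,0,24.1,0,15, 83.9,0,24.1,0,15, 83.9,0,24.1,0,15]'; python3 -c "
from s import *
st()"
```

```text
clock: 5.22
eef_pos: [548.6, -0.5, 326.0]
tool_rot: [3.142, -0.003, -0.107]
force: [-1.7, -1.7, 3.2]
width: 23.3
t 5.22 pos [ 5.486e+02 -5.000e-01  3.260e+02] rot [ 3.1415e+00 -2.7000e-03 -1.0660e-01] F [-1.7 -1.7  3.2] w 23.3 q [-0.07  0.59  0.04  1.88 -0.03  0.67 -1.7 ]
```

```bash
python3 -m jog '[0,0,0,0,30, 0,0,0,0,60, 0,0,0,0,60, 0,0,0,0,60, 0,0,-30,0,60, 0,0,-60,0,60, 0,0,-95,0,60, 0,0,-95,0,60]'; python3 -c "
from s import *
st(); grab('top','t3'); grab('side','s3')
a=cv2.imread('pics/s3.png')[170:320,260:460]; cv2.imwrite('pics/c4.png',cv2.convertScaleAbs(cv2.resize(a,(780,585)),alpha=1.8))
a=cv2.imread('pics/t3.png')[200:320,280:400]; cv2.imwrite('pics/c5.png',cv2.convertScaleAbs(cv2.resize(a,(600,600)),alpha=1.8))
"
```

```text
clock: 5.88
eef_pos: [549.8, -0.0, 426.2]
tool_rot: [-3.14, -0.013, -0.106]
force: [0.9, -0.1, 0.4]
width: 60.0
t 5.88 pos [549.8  -0.  426.2] rot [-3.1395 -0.0126 -0.1062] F [ 0.9 -0.1  0.4] w 60.0 q [-0.08  0.46  0.05  1.78 -0.03  0.89 -1.7 ]
```

View pics/c4.png

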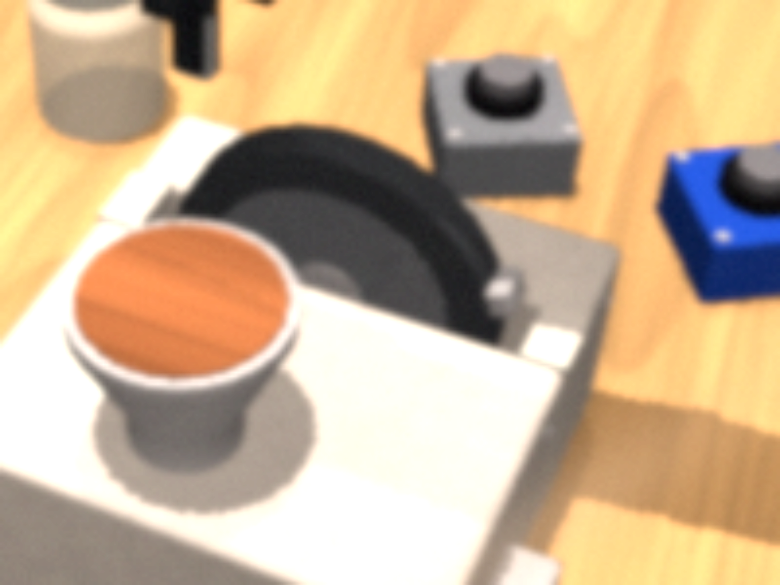

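View pics/c5.png

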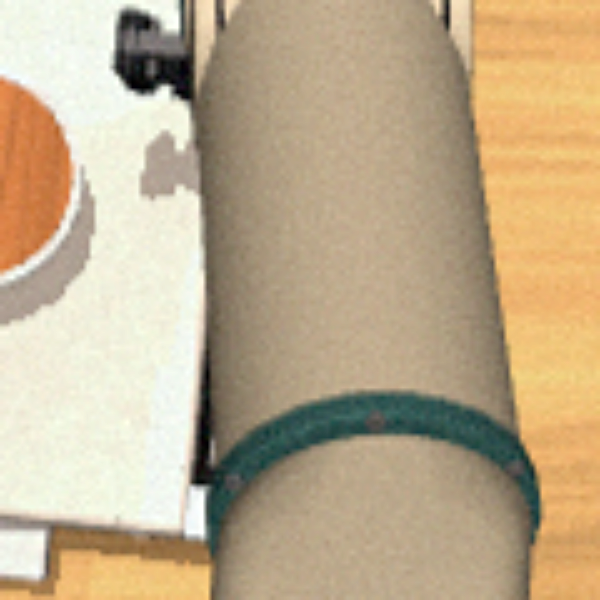

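```bash
cat > lug.py <<'E'
from s import *
M=np.array([488.,6.,0]); c,s_=np.cos(-.106),np.sin(-.106)
ex=np.array([c,s_,0]);ey=np.array([-s_,c,0]);ez=np.array([0,0,1.])
def P(a,r,y): return M+120*ez+r*(np.sin(a)*ex+np.cos(a)*ez)+y*ey
E
python3 - <<'E'
from lug import *
for a in range(-90,-50,5):
    q=[proj('side',P(np.radians(a)+da,r,y)) for r,da,y in((100,.08,12),(100,-.08,12),(95,0,12),(90,0,12))]
    print(a,[( round((u-260)*3.9),round((v-170)*3.9)) for u,v in q])
E
python3 -c "
import cv2
a=cv2.imread('pics/s3.png')[225:275,360:420]; cv2.imwrite('pics/c6.png',cv2.convertScaleAbs(cv2.resize(a,(720,600),interpolation=cv2.INTER_CUBIC),alpha=1.5))"
```

```text
-90 [(513, 342), (510, 364), (502, 350), (493, 347)]
-85 [(513, 329), (512, 352), (504, 338), (494, 335)]
-80 [(512, 315), (513, 340), (503, 326), (494, 324)]
-75 [(509, 302), (513, 327), (502, 313), (492, 312)]
-70 [(504, 288), (511, 313), (499, 300), (489, 300)]
-65 [(498, 274), (508, 299), (494, 287), (485, 287)]
-60 [(490, 260), (503, 285), (488, 274), (479, 275)]
-55 [(481, 246), (497, 271), (481, 260), (472, 262)]
```

View pics/c6.png

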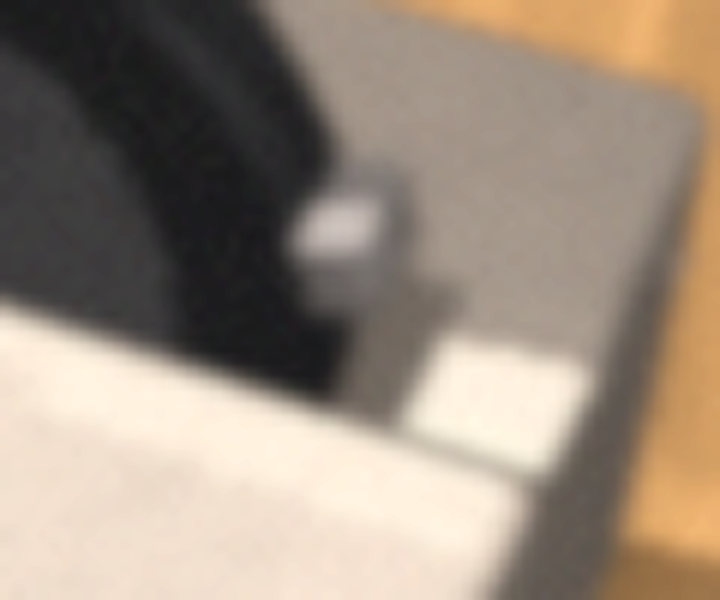

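```bash
python3 -m jog '[-30,0,0,0,60, -60,0,0,0,60, -90,0,0,0,60, -105.6,0,0,0,60, -105.6,0,30,0,60, -105.6,0,60,0,60, -105.6,0,82,0,60, -105.6,0,82,0,60, -105.6,0,82,0,60, -105.6,0,82,0,60, -105.6,0,82,0,15, -105.6,0,82,0,15, -105.6,0,82,0,15, -105.6,0,82,0,15, -105.6,0,82,0,15, -105.6,0,82,0,15]'; python3 -c "
from s import *
st(); grab('side','s4')
a=cv2.imread('pics/s4.png')[170:320,260:460]; cv2.imwrite('pics/c7.png',cv2.convertScaleAbs(cv2.resize(a,(780,585)),alpha=1.8))"
```

```text
clock: 7.32
eef_pos: [442.7, 10.6, 338.8]
tool_rot: [3.141, -0.002, -0.107]
force: [-1.3, -2.6, 5.2]
width: 22.8
t 7.32 pos [442.7  10.6 338.8] rot [ 3.1413e+00 -1.8000e-03 -1.0650e-01] F [-1.3 -2.6  5.2] w 22.8 q [-0.11  0.45  0.03  2.14 -0.03  0.55 -1.74]
```

View pics/c7.png

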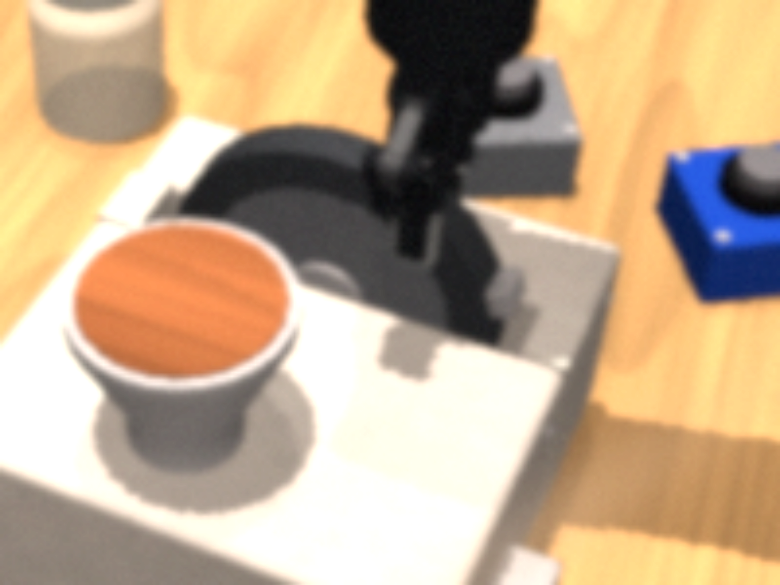

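```bash
python3 -m jog '[5,0,-3.4,0,15, 10.4,0,-6.4,0,15, 16,0,-9,0,15, 21.7,0,-11.1,0,15, 27.6,0,-12.7,0,15, 33.6,0,-13.9,0,15, 39.7,0,-14.7,0,15, 45.8,0,-14.9,0,15, 51.9,0,-14.7,0,15, 58,0,-13.9,0,15, 64,0,-12.7,0,15, 69.9,0,-11.1,0,15, 75.6,0,-9,0,15, 81.2,0,-6.4,0,15, 86.6,0,-3.4,0,15, 91.6,0,0,0,15, 91.6,0,0,0,15, 91.6,0,0,0,15, 91.6,0,0,0,15]'; python3 -c "
from s import *
st(); grab('side','s5'); grab('top','t5')
a=cv2.imread('pics/s5.png')[170:320,260:460]; cv2.imwrite('pics/c8.png',cv2.convertScaleAbs(cv2.resize(a,(780,585)),alpha=1.8))"
```

```text
clock: 8.95
eef_pos: [533.9, 1.1, 338.4]
tool_rot: [3.141, -0.0, -0.106]
force: [-2.6, -1.7, 3.8]
width: 23.0
t 8.95 pos [533.9   1.1 338.4] rot [ 3.1413e+00 -3.0000e-04 -1.0650e-01] F [-2.6 -1.7  3.8] w 23.0 q [-0.08  0.55  0.03  1.91 -0.03  0.68 -1.7 ]
```

View pics/c8.png

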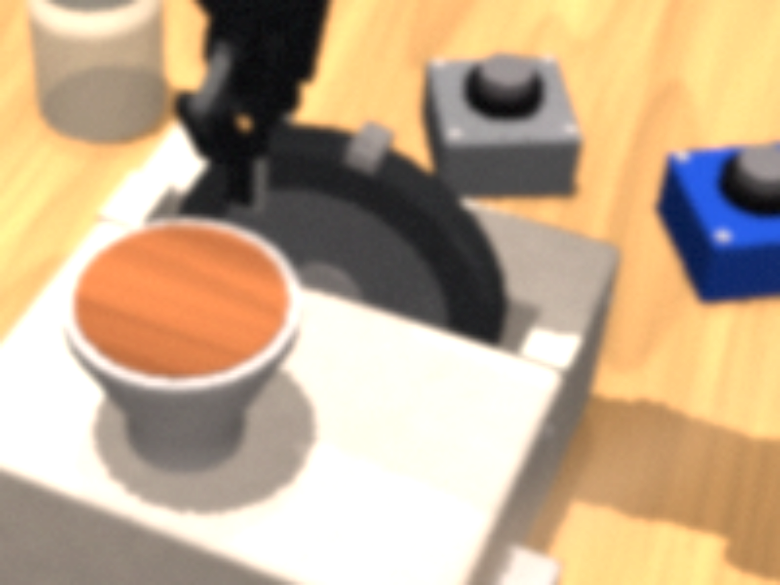

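```bash
python3 - <<'E'
from lug import *
for a in range(-12,13,4):
    q=[proj('side',P(np.radians(a)+da,r,y)) for r,da,y in((100,.08,12),(100,-.08,12),(95,0,12),(100,0,0))]
    print(a,[( round((u-260)*3.9),round((v-170)*3.9)) for u,v in q])
E
```

```text
-12 [(361, 150), (391, 165), (373, 165), (386, 143)]
-8 [(347, 145), (378, 158), (361, 159), (373, 137)]
-4 [(334, 141), (365, 152), (348, 154), (359, 131)]
0 [(320, 137), (351, 147), (335, 150), (346, 127)]
4 [(307, 135), (338, 142), (323, 146), (332, 123)]
8 [(294, 133), (324, 138), (310, 143), (319, 121)]
12 [(281, 132), (311, 135), (298, 141), (306, 119)]
```

```bash
cat > ov.py <<'E'
from lug import *
import sys
f,out=sys.argv[1:3]
im=cv2.imread('pics/%s.png'%f); u0,v0=320,185; k=12
a=cv2.convertScaleAbs(cv2.resize(im[v0:v0+45,u0:u0+60],None,fx=k,fy=k,interpolation=2),alpha=1.8)
for t,c in zip(sys.argv[3:],((0,255,0),(0,0,255),(255,100,0))):
    t=np.radians(float(t)); d=np.arctan2(8,100);e=np.arctan2(8,90)
    for pts in ([(100.3,d,12),(100.3,-d,12),(90.4,-e,12),(90.4,e,12)],[(100.3,d,12),(100.3,-d,12),(100.3,-d,-12),(100.3,d,-12)]):
        q=np.array([proj('side',P(t+x[1],x[0],x[2])) for x in pts]); q=((q-[u0-.5,v0-.5])*k).astype(np.int32)
        cv2.polylines(a,[q],True,c,1)
cv2.imwrite('pics/%s.png'%out,a)
E
python3 ov.py s5 c9 -8 -4
```

```text
(no output)
```

View pics/c9.png

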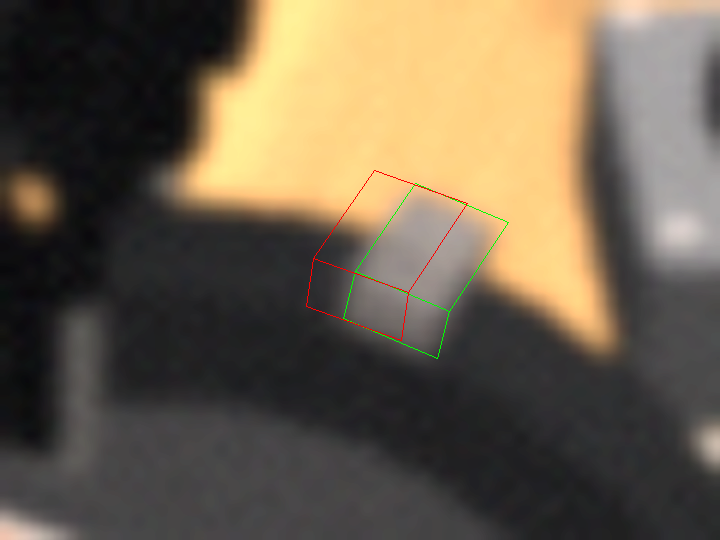

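```bash
python3 -m jog '[2.9,0,2.2,0,15, 5.7,0,4.5,0,15, 8.4,0,7,0,15, 8.4,0,7,0,15, 8.4,0,7,0,15, 8.4,0,7,0,15]'; python3 -c "
from s import *
st(); grab('side','s6')"; python3 ov.py s6 c10 -4 0
```

```text
clock: 9.55
eef_pos: [542.3, 0.1, 331.5]
tool_rot: [3.141, -0.001, -0.106]
force: [-3.0, -2.4, 5.3]
width: 23.2
t 9.55 pos [5.423e+02 1.000e-01 3.315e+02] rot [ 3.1413e+00 -1.3000e-03 -1.0630e-01] F [-3.  -2.4  5.3] w 23.2 q [-0.07  0.57  0.03  1.9  -0.03  0.67 -1.7 ]
```

View pics/c10.png

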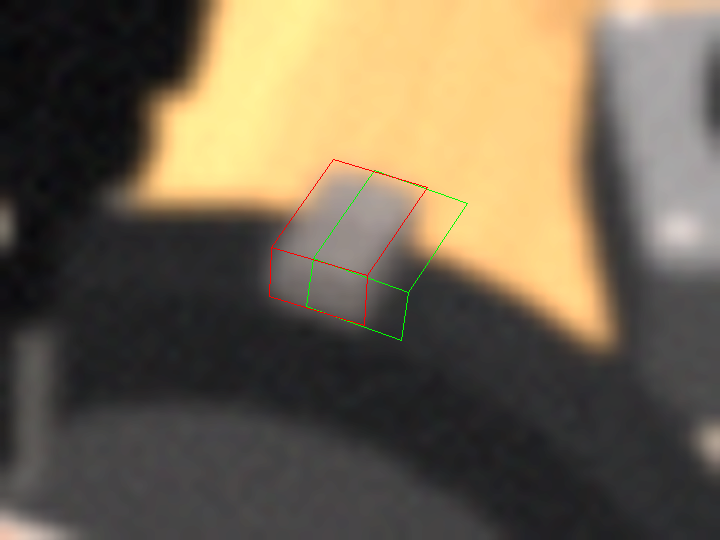

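```bash
python3 -m jog '[0,0,0,0,30, 0,0,0,0,60, 0,0,0,0,60, 0,0,0,0,60, 0,0,-30,0,60, 0,0,-60,0,60, 0,0,-95,0,60, 0,0,-95,0,60, 0,0,-95,0,60, 0,0,-95,0,60]'; python3 -c "
from s import *
st(); grab('side','s7')"; python3 ov.py s7 c11 -4 0 4
```

```text
clock: 10.43
eef_pos: [541.8, 0.6, 425.6]
tool_rot: [-3.141, 0.0, -0.106]
force: [-0.6, 1.1, 0.2]
width: 60.3
t 10.43 pos [541.8   0.6 425.6] rot [-3.1414  0.     -0.106 ] F [-0.6  1.1  0.2] w 60.3 q [-0.08  0.45  0.04  1.8  -0.02  0.9  -1.71]
```

View pics/c11.png

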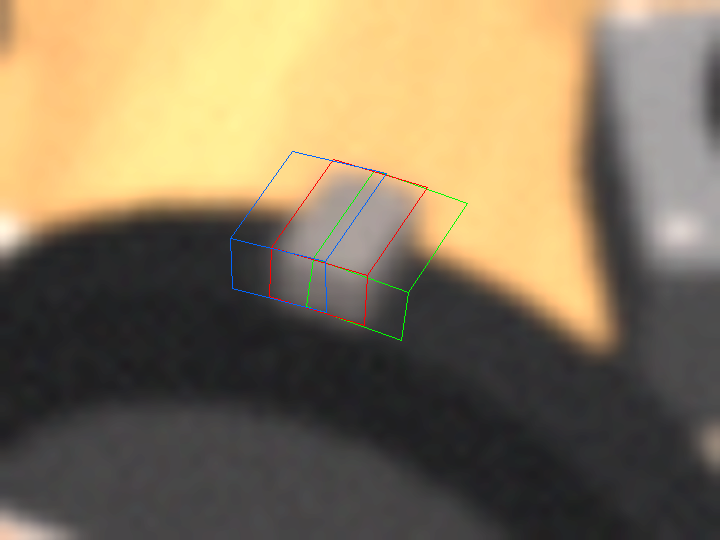

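```bash
python3 - <<'E'
from s import *
a=cv2.imread('pics/top0.png')[245:295,407:467]; a=cv2.convertScaleAbs(cv2.resize(a,None,fx=6,fy=6,interpolation=2),alpha=1.8)
b=cv2.imread('pics/side0.png')[170:220,360:420]; b=cv2.convertScaleAbs(cv2.resize(b,None,fx=6,fy=6,interpolation=2),alpha=1.8)
cv2.imwrite('pics/c12.png',np.hstack([a,b]))
d=np.load('pics/top0.npy')
for v in range(262,276,2): print([w('top',u,v,d[v,u])[2].round() for u in range(428,450,2)])
E
```

```text
[np.float64(50.0), np.float64(57.0), np.float64(59.0), np.float64(76.0), np.float64(65.0), np.float64(71.0), np.float64(70.0), np.float64(1540.0), np.float64(45.0), np.float64(45.0), np.float64(51.0)]
[np.float64(61.0), np.float64(60.0), np.float64(70.0), np.float64(66.0), np.float64(73.0), np.float64(72.0), np.float64(70.0), np.float64(71.0), np.float64(56.0), np.float64(49.0), np.float64(51.0)]
[np.float64(61.0), np.float64(65.0), np.float64(73.0), np.float64(75.0), np.float64(73.0), np.float64(73.0), np.float64(72.0), np.float64(70.0), np.float64(57.0), np.float64(58.0), np.float64(45.0)]
[np.float64(62.0), np.float64(67.0), np.float64(69.0), np.float64(68.0), np.float64(71.0), np.float64(73.0), np.float64(76.0), np.float64(74.0), np.float64(66.0), np.float64(62.0), np.float64(46.0)]
[np.float64(62.0), np.float64(68.0), np.float64(78.0), np.float64(72.0), np.float64(79.0), np.float64(78.0), np.float64(74.0), np.float64(72.0), np.float64(56.0), np.float64(54.0), np.float64(48.0)]
[np.float64(58.0), np.float64(54.0), np.float64(70.0), np.float64(75.0), np.float64(66.0), np.float64(68.0), np.float64(68.0), np.float64(66.0), np.float64(55.0), np.float64(51.0), np.float64(55.0)]
[np.float64(60.0), np.float64(59.0), np.float64(59.0), np.float64(73.0), np.float64(71.0), np.float64(70.0), np.float64(70.0), np.float64(67.0), np.float64(58.0), np.float64(48.0), np.float64(48.0)]
```

View pics/c12.png

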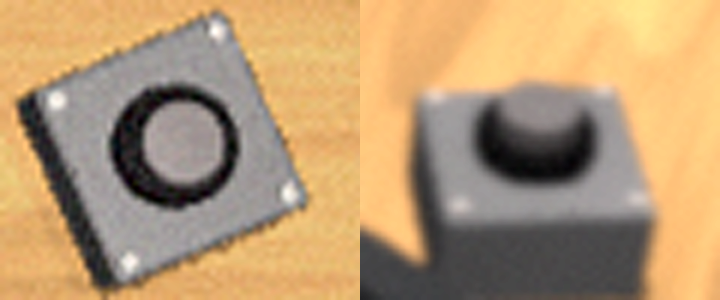

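```bash
python3 - <<'E'
from s import *
def ray(n,u,v):
    a=w(n,u,v,0.);b=w(n,u,v,1000.); d=b-a; return a,d/np.linalg.norm(d)
a,d=ray('top',437.0,268.6);b,e=ray('side',390-.5,187)
s,t=np.linalg.lstsq(np.stack([d,-e],1),b-a,rcond=None)[0]
print(a+s*d,b+t*e)
for z in(68,72,76): print(z,a+d*(z-a[2])/d[2],proj('side',a+d*(z-a[2])/d[2]))
st(); rel(454,-262,425.6)
E
```

```text
[ 453.29561489 -260.98013982   74.32984028] [ 456.56302277 -260.61186213   74.49684995]
68 [ 453.77276508 -262.3429695    68.        ] (np.float64(390.4595670748238), np.float64(188.9167082057033))
72 [ 453.47124076 -261.48175998   72.        ] (np.float64(390.6792508443908), np.float64(187.8582429689209))
76 [ 453.16971645 -260.62055046   76.        ] (np.float64(390.9003391192007), np.float64(186.79301064152722))
t 10.48 pos [541.6   0.6 424.9] rot [ 3.1415e+00  1.6000e-03 -1.0600e-01] F [-0.   0.1 -0.2] w 59.9 q [-0.08  0.45  0.04  1.8  -0.02  0.9  -1.71]
shift [-59.3 270.4  -0.6] turn -0.0
```

```bash
python3 -m jog '[-7,30,0,0,60, -14,64,0,0,60, -22,100,0,0,60, -30,136,0,0,30, -38,172,0,0,0, -46,208,0,0,0, -53,244,0,0,0, -59,270,0,0,0, -59,270,40,0,0, -59,270,80,0,0, -59,270,120,0,0, -59,270,160,0,0, -59,270,160,0,0, -59,270,160,0,0, -59,270,160,0,0, -59,270,160,0,0]'; python3 -c "
from s import *
st(); grab('side','s8'); grab('top','t8')
a=cv2.imread('pics/top0.png')
a=cv2.imread('pics/t8.png')[190:330,270:470]
cv2.imwrite('pics/c13.png',cv2.convertScaleAbs(cv2.resize(a,(780,546)),alpha=1.8))
a=cv2.imread('pics/s8.png')[140:290,270:470]
cv2.imwrite('pics/c14.png',cv2.convertScaleAbs(cv2.resize(a,(780,585)),alpha=1.8))
"
```

```text
clock: 11.82
eef_pos: [455.6, -262.3, 268.3]
tool_rot: [3.14, -0.004, -0.106]
force: [0.8, 0.6, 0.9]
width: 0.2
t 11.82 pos [ 455.6 -262.3  268.3] rot [ 3.1399 -0.0043 -0.1062] F [0.8 0.6 0.9] w 0.2 q [ 0.43  0.66  0.05  1.99 -0.07  0.5  -1.14]
```

View pics/c13.png

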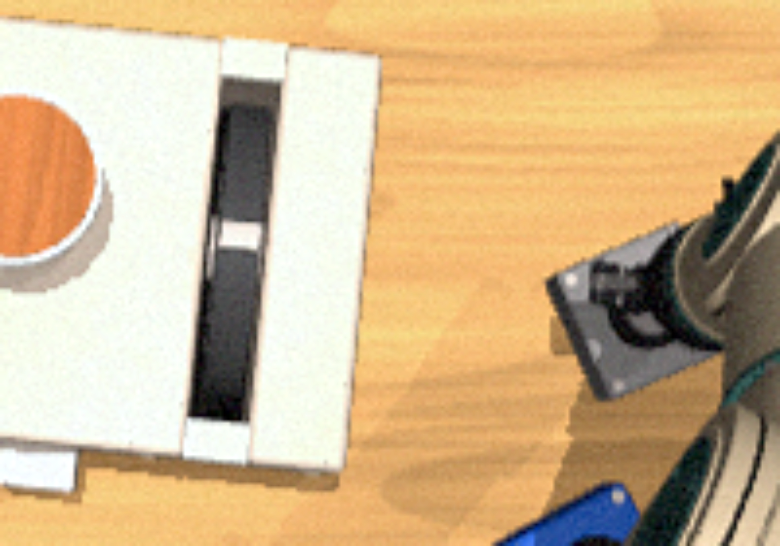

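View pics/c14.png

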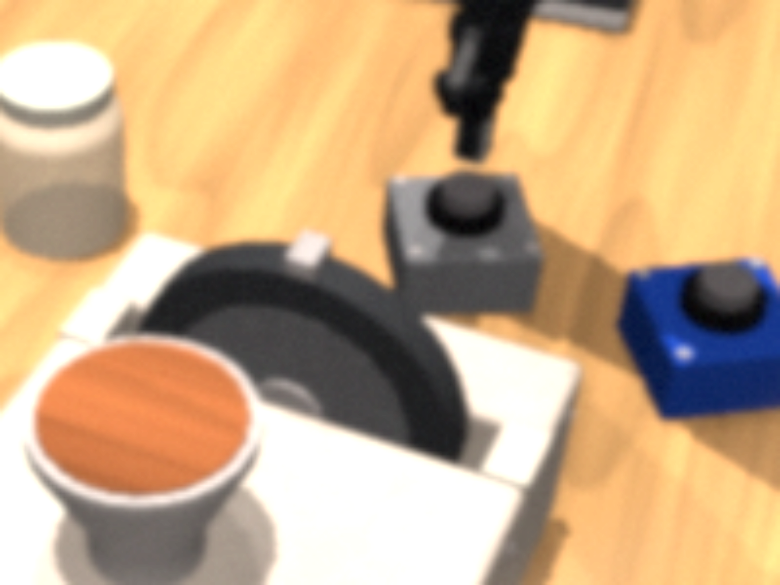

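```bash
python3 - <<'E'
from m import *
from lug import *
im=cv2.imread('pics/t8.png'); g=im.min(-1)[238:262,322:342]; 
v,u=np.nonzero(cv2.threshold(g,85,1,0)[1]); print(u.mean()+322,v.mean()+238,len(u))
for r in g: print(*r)
for a in(-8,-4,0,4): print(a,proj('top',P(np.radians(a),100,0)))
E
```

```text
333.9764705882353 249.89411764705883 170
120 100 24 0 40 34 47 42 46 42 41 47 45 41 46 38 44 48 113 131
117 94 21 3 28 31 45 42 43 42 43 44 39 48 41 40 43 56 114 130
116 85 8 5 30 41 43 48 45 44 40 40 45 45 43 39 40 74 111 134
115 80 4 4 39 44 40 43 43 47 41 46 42 44 47 39 37 82 115 137
116 58 16 12 44 46 51 46 45 50 46 46 45 51 47 30 31 91 116 136
115 47 2 15 34 45 47 49 50 43 45 46 45 49 44 36 35 96 120 139
113 45 7 17 22 49 51 48 45 47 48 49 50 47 47 41 33 103 122 138
109 35 40 45 36 46 47 52 43 48 41 48 48 48 45 31 33 107 122 139
107 29 72 65 35 78 77 67 52 45 47 33 34 39 40 30 34 106 124 136
102 24 90 72 54 124 117 121 122 113 116 112 110 112 92 54 48 111 127 136
95 25 97 78 58 133 130 129 129 132 129 129 130 133 123 58 50 113 128 137
90 18 106 65 62 137 135 132 131 128 131 129 130 130 130 69 57 112 137 137
83 26 108 57 84 132 135 132 135 133 132 131 133 134 116 63 63 113 134 135
73 32 117 62 107 136 136 137 131 137 131 133 135 137 102 56 58 112 134 135
55 32 126 51 125 134 136 141 141 141 140 139 139 141 98 60 67 114 133 134
46 62 126 51 71 72 81 81 86 93 96 104 121 128 73 53 87 117 139 136
46 70 102 41 40 36 43 50 49 47 45 45 57 68 76 58 95 122 140 139
33 72 91 36 53 49 48 54 48 54 41 43 42 40 73 46 106 121 134 136
31 82 88 36 49 52 49 52 50 50 50 53 52 46 60 39 107 124 139 137
13 78 81 43 47 49 47 49 51 49 46 52 49 42 67 37 109 127 136 138
17 88 74 40 46 52 50 53 44 46 49 47 49 40 66 50 113 127 137 138
22 81 65 36 42 45 52 47 47 48 50 46 48 47 69 55 113 129 135 135
25 74 54 34 46 48 44 48 45 46 42 42 50 47 50 60 104 132 138 135
19 44 36 35 47 46 43 50 47 45 50 43 46 40 48 76 111 137 136 133
-8 (np.float64(330.48006972870445), np.float64(255.02457912721164))
-4 (np.float64(330.79113091923824), np.float64(251.91123611027774))
0 (np.float64(331.09583116726384), np.float64(248.80698013513097))
4 (np.float64(331.39236171749803), np.float64(245.7303075701235))
```

```bash
python3 -m jog '[0,0,5,0,0, 0,0,10,0,0, 0,0,15,0,0, 0,0,20,0,0, 0,0,20,0,0, 0,0,20,0,0]'; python3 -m jog '[0,0,2,0,0, 0,0,4,0,0, 0,0,4,0,0, 0,0,4,0,0]'
```

```text
clock: 12.42
eef_pos: [454.7, -261.7, 245.5]
tool_rot: [-3.141, 0.0, -0.106]
force: [0.5, -0.5, 1.7]
width: 0.0
clock: 12.75
eef_pos: [454.7, -261.7, 241.9]
tool_rot: [-3.142, -0.0, -0.106]
force: [-1.1, 0.7, 3.3]
width: 0.2
```

```bash
python3 -m jog '[0,0,2,0,0, 0,0,3.5,0,0, 0,0,3.5,0,0, 0,0,3.5,0,0]'; python3 -m jog '[0,0,1,0,0, 0,0,2,0,0, 0,0,2,0,0, 0,0,2,0,0]'
```

```text
clock: 13.08
eef_pos: [454.6, -261.7, 239.3]
tool_rot: [3.142, -0.0, -0.106]
force: [-2.2, 2.1, 14.6]
width: -0.1
clock: 13.42
eef_pos: [454.6, -261.7, 239.0]
tool_rot: [3.141, -0.001, -0.106]
force: [-5.8, 2.8, 31.7]
width: -0.0
```

```bash
python3 -m jog '[0,0,-10,0,0, 0,0,-30,0,0, 0,0,-60,0,0, 0,0,-100,0,0, 0,0,-150,0,0, 0,0,-150,0,0, 0,0,-150,0,0, 0,0,-150,0,0]'; python3 -c "
from s import *
st(); grab('side','s9'); grab('top','t9')
"; python3 ov.py s9 c15 -4 0 4; python3 - <<'E'
import cv2,numpy as np
a=cv2.imread('pics/s9.png'); cv2.imwrite('pics/c16.png',cv2.convertScaleAbs(a,alpha=1.4))
for n in('t0','t9'): pass
g=cv2.imread('pics/t9.png').min(-1)[245:256,327:337]; print(g.mean(1).round())
i0=cv2.imread('pics/top0.png').astype(int);i9=cv2.imread('pics/t9.png').astype(int)
d=abs(i0-i9).mean(-1)
for k,(u0,u1,v0,v1) in dict(bowl=(125,190,225,290),brush=(170,195,148,222),tub=(398,442,138,192)).items(): print(k,d[v0:v1,u0:u1].mean())
E
```

```text
clock: 14.08
eef_pos: [454.5, -261.6, 386.2]
tool_rot: [3.141, -0.0, -0.106]
force: [0.4, -0.1, -0.1]
width: -0.2
t 14.08 pos [ 454.5 -261.6  386.2] rot [ 3.1414e+00 -5.0000e-04 -1.0620e-01] F [ 0.4 -0.1 -0.1] w -0.2 q [ 0.41  0.47  0.08  1.89 -0.05  0.78 -1.16]
[ 46.  52. 115. 131. 131. 131. 133. 135.  94.  54.  50.]
bowl 5.424457593688363
brush 5.657297297297298
tub 5.961419753086419
```

View pics/c16.png

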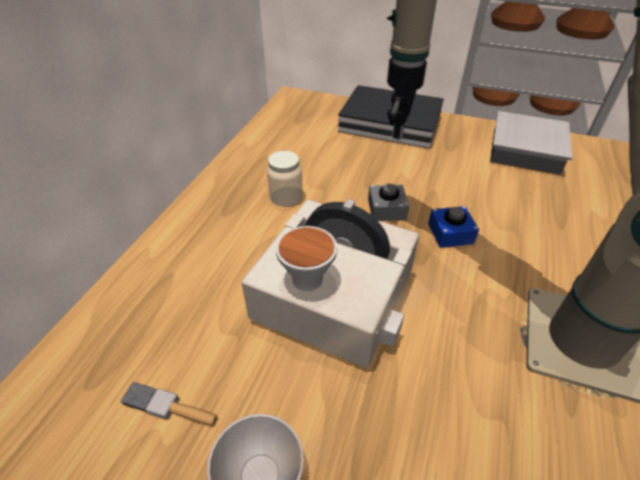

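View pics/c15.png

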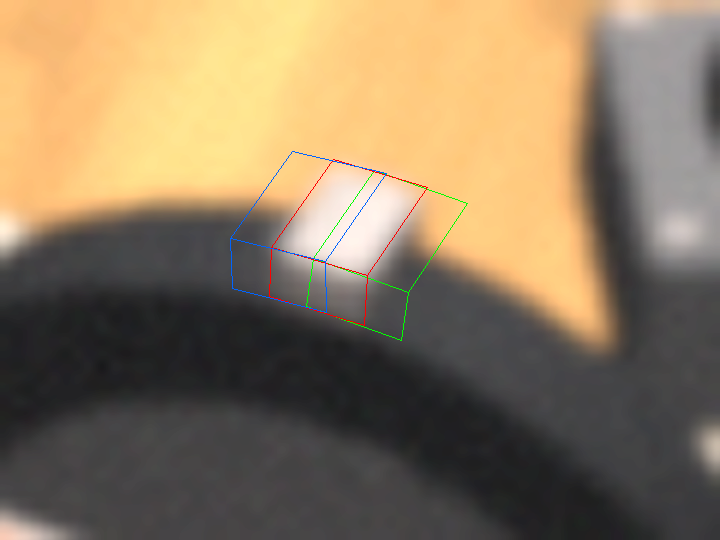

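The lug stands at about -1° and has not moved. The button is out, the arm is clear of everything, and the bowl, tub and brush show no change.

```bash
python3 -c "
from cell import *
print(finish_job())"
```

```text
the job is handed in; nothing more can be done
None
```

The lug is at the top, the reset button has been pressed and let out again, and I have handed the job in at about 14 s of the 61 s allowed. `finish_job()` gives no verdict.

- **Wheel:** I pinched the rim and turned it in two strokes, about 95° and then about 72°. The second stroke left the lug about 8° short, so I turned it that much further before letting go and lifting clear.
- **Lug check:** After I let go, it read about -1° in the side view and about -2° in the top view, against 9° allowed. Both figures rest on my estimate of the axle position, good to about 1°. It looked the same after the press.
- **Reset button:** I pressed the grey control box's button with closed fingers. It stopped moving with the tool at z = 239 mm and the force rose to 32 N, against about 5 N needed. That was about 6.5 mm below the first contact reading, so I took the stop as fully down. I then lifted clear, and the cap looked out again in the side view.
- **Last checks:** The force on the tool was near zero, and the bowl, tub and brush showed no change between the first and last pictures.

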